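# Line up the marking-out kit by height

## Task

Stand the four pieces of the marking-out kit (teal string reel, lime laser target, small and large black bottle) on the plywood board's row of marks in order of height, one centred on each mark: the lowest on the red mark, then rising along the row to the tallest at the far end. Keep them all upright, never knocking or laying one over, and do not disturb the tape measure or the padlock.

Things in the scene. Friction and masses are not known exactly. Their poses are not given: they have to be found in the camera images.
- reel_center (a point): Centre of the string-line reel, the lowest of the four: teal round drum with black top, 60 mm across, 26 mm high over its slightly raised top (the straight drum is 22 mm high), lying flat. This point is on its axis, 12 mm above its underside; z points up.
- target_center (a point): Centre of the lime-green plastic laser target, second lowest: foot 50 mm (its x) by 70 mm (its y) and 12 mm high, with a block 44 mm (x) by 50 mm (y) on it, 42 mm high in all. This point is on the middle axis, 21 mm above its underside; z points up. It can be grasped across its x.
- small_bottle_center (a point): Centre of the smaller black screw-top bottle, second tallest: 70 mm high, 44 mm across, straight-walled from 2 to 47 mm up, then a sloping shoulder, cap 34 mm across from 56 mm up. This point is on its axis, 35 mm above its underside; z points up.
- large_bottle_center (a point): Centre of the larger black screw-top bottle, the tallest: 90 mm high, 47 mm across, straight-walled from 2 to 61 mm up, then a sloping shoulder, cap 38 mm across from 72 mm up. This point is on its axis, 45 mm above its underside; z points up.
- mark_red: The red mark at one end of the row (either end). Fixed disc, 66 mm across and 2 mm thick, lying on the fixed plywood board (312 x 92 mm, its top 10 mm above the desk). Origin at the centre of the disc's underside, 10 mm above the desk; the disc's top is 12 mm above the desk. Its x axis points across the board, its y axis along the row of four discs, which are 78 mm apart centre to centre.
- mark_b: One of the two inner white marks; it may be the one next to the red mark or the one after that. Fixed disc, 66 mm across and 2 mm thick, lying on the fixed plywood board (312 x 92 mm, its top 10 mm above the desk). Origin at the centre of the disc's underside, 10 mm above the desk; the disc's top is 12 mm above the desk. Its x axis points across the board, its y axis along the row of four discs, which are 78 mm apart centre to centre.
- mark_c: The other inner white mark. Fixed disc, 66 mm across and 2 mm thick, lying on the fixed plywood board (312 x 92 mm, its top 10 mm above the desk). Origin at the centre of the disc's underside, 10 mm above the desk; the disc's top is 12 mm above the desk. Its x axis points across the board, its y axis along the row of four discs, which are 78 mm apart centre to centre.
- mark_far: The white mark at the end of the row opposite the red one. Fixed disc, 66 mm across and 2 mm thick, lying on the fixed plywood board (312 x 92 mm, its top 10 mm above the desk). Origin at the centre of the disc's underside, 10 mm above the desk; the disc's top is 12 mm above the desk. Its x axis points across the board, its y axis along the row of four discs, which are 78 mm apart centre to centre.
- tape_measure: Bystander: yellow and black pocket tape measure, 66 x 78 x 40 mm, lying loose behind the work. Origin at the centre of its underside. (A black desk printer, 0.185 m high, stands behind the board, its nearest corner between the board and the kit: carry things in front of it or well above it.)
- padlock: Bystander: brass padlock lying flat, 57 x 38 x 18 mm, loose, left of the work. Origin at the centre of its underside.

How it is judged:
By the outcome, as a careful person would: the job done as asked, in the order asked, and still so for the second after the job is handed in, with the robot touching nothing.
It also fails if it takes over 123 s, if anything falls off the work surface, if the arm or the gripper's body presses on something with over 40 N, if the wrist force passes 120 N, or if a joint passes its speed limit or range.

## Robot

A 6-joint arm with a two-finger parallel gripper is mounted at the origin on a cart in front of the work surface, level with it; the furniture and walls round the work are solid. World frame = base frame: x ahead of the robot, y to its left, z up, the work surface at z = 0. Lengths are in m, angles in degrees, forces in N, time in s.
With the tool pointing down it reaches from about 0.15 to 0.775 m from the base axis. Payload 6.1 kg.
Tool frame: the origin (TCP) lies between the finger pads; the fingertips stand 8 mm ahead of it and the grasp point (between the pads) lies 11 mm behind it; z points along the fingers, y is the line along which they close (so a half turn about z gives the same grasp; the last joint's range is limited). The gripper opens to 85 mm and grips with 20 to 120 N. Pads are 22 mm wide; open, the fingers measure 114 mm over their backs; the gripper's body (76 mm by 85 mm) begins 54 mm behind the grasp point. The pads swing forward as they close: fully open they stand 13 mm farther back than shut.
Start: joints at [-71.391, 7.208, -2.269, 80.523, 0, 90], TCP at [0.168, -0.498, 0.21] pointing down, gripper open.
Joint ranges: [-155.77, 155.77], [-54.66, 111.73], [-72.52, 77.12], [-102.08, 115.82], [-83.92, 84.16], [-180, 180]. Speed limits (degrees/s): [136.94, 136.94, 172.46, 180, 180, 180].

## Interface

Orientations are given as [roll, pitch, yaw] about the fixed x, y, z axes, in that order (R = Rz(yaw) Ry(pitch) Rx(roll)).
In Python, from station import observe, capture, camera_params, close_job gives the robot as it stands. The module is installed in compiled form; this text tells all that it offers.
- The arm moves only by the tool drive_tool, never from a script. Its argument "rows" is a list of rows, each a list of 7 numbers: the shift along the tool's x, y, z in mm, then the turn, a rotation vector about the tool's x, y, z in rad, then the gripper command: -1 is shut, 1 is fully open, values between are in proportion. In form: [[x, y, z, rx, ry, rz, claw], ...]. A call has 1 to 10 rows; each row is the pose to reach, as a shift and turn from the pose commanded when the call began, along the tool's axes at that moment; what a row does not reach only later rows make up. A row lasts 1/12 s, in which the tool goes at most 41.7 mm and 7.16 degrees, less where a joint would pass 70% of its speed; a pose out of reach is approached as far as the arm can. A call with a gripper value outside its range is refused whole. The fingers move at their own pace and stop on an object; "newtons" is the grip in N (left out, the last holds). Time passes only in rows, so rows that repeat a pose let the fingers close. It gives the time, the measured TCP pose, the force, the opening and the grip force at its end, in the units of the state.
- observe(): the state, without advancing time (a new reading comes with each control period).
- capture(name): name is "scene" or "side" or "wrist"; returns the picture (420x560x3 uint8, red, green, blue); there is no depth.
- camera_params(name): a dict with "K" (3x3 intrinsics, pixels), "cam_to_world" (4x4, takes a point from camera to world coordinates); the wrist camera has in their place "hand_eye" (4x4, takes a point from camera to tool coordinates, whose origin is the TCP and whose axes are the flange's). Camera axes: x right, y up, looking along -z (the intrinsics and any distortion apply to the point x, -y, -z); pixel columns grow to the right and rows downward; lengths in m; the calibration is good to about 2 mm. A picture is of the moment at which its call begins: read the wrist's pose just before it. camera_params takes no time and is no camera call.
- close_job(): hands the job in; it is judged then, once.
The state is a dict: "clock": time; "qpos": joint angles; "joint_vel": joint speeds; "joint_efforts": joint torques, N m; "tcp_pos": TCP position; "ee_rot": TCP orientation; "wrist_force": force on the tool from outside, world axes, zero at the start; "wrist_torque": the same for the moment, N m; "opening": finger opening in m; "finger_force": force on a finger pad.
Only numpy, scipy, OpenCV 4.12 (cv2) and the standard library are available. Lean on these libraries where they do the work, as an engineer would, in place of code of your own. Each camera call takes 0.05 s, during which the arm holds its last target. There are 200 camera calls.

## Working session

There is one attempt and no reset: what is moved stays moved. The work goes in short steps, Python scripts to look and compute and a tool call to move; the robot and the scene stay as the last step left them, time stands still between calls to the robot, and variables do not carry over. Pictures are saved under pics/ and viewed, at most 14 in all, crops included, and the job is handed in when it is done.

Besides the shell and the picture viewer there is one more tool, called after "Request:" in YAML: its name, and indented under it one key for each argument. drive_tool: Moves the arm, as the interface text tells. Its arguments: {"type":"object","properties":{"rows":{"type":"array"},"newtons":{"type":"number"}},"required":["rows"]}

```bash
mkdir -p pics
python3 - <<'E'
from station import *
import cv2,numpy as np
s=observe();print(s)
for n in("scene","side","wrist"):
    p=camera_params(n);print(n,{k:np.round(v,4).tolist() if not isinstance(v,str) else v for k,v in p.items()})
    cv2.imwrite(f"pics/{n}0.png",capture(n)[:,:,::-1])
E
```

```text
{'clock': 0.0, 'qpos': array([-7.13910917e+01,  7.24285669e+00, -2.32790006e+00,  8.05235383e+01,
        1.40978875e-03,  8.99992363e+01]), 'joint_vel': array([-0.0832097 , -0.04096115,  0.01674266,  0.02919051, -0.09269823,
       -0.00578224]), 'joint_efforts': array([ 9.52699447e-04, -4.35908604e+01,  3.52927852e+01,  1.68958300e-02,
       -1.23764571e-04, -1.21454914e-05]), 'tcp_pos': array([ 0.16739449, -0.4971225 ,  0.20880203]), 'ee_rot': array([-1.79905705e+02, -1.41104362e-03,  1.86096696e+01]), 'wrist_force': array([ 0.20324305, -0.07642176,  0.22303228]), 'wrist_torque': array([ 0.00371159,  0.04738655, -0.04126269]), 'finger_force': 0.0, 'opening': 0.08546101151031019}
scene {'K': [[445.6268, 0.0, 286.8205], [0.0, 445.6268, 209.0468], [0.0, 0.0, 1.0]], 'cam_to_world': [[-0.7467, 0.2637, -0.6107, -0.2192], [-0.6651, -0.3066, 0.6809, 1.0524], [-0.0077, 0.9146, 0.4043, 0.5778], [0.0, 0.0, 0.0, 1.0]]}
side {'K': [[383.4542, 0.0, 279.4177], [0.0, 383.4542, 213.1617], [0.0, 0.0, 1.0]], 'cam_to_world': [[0.9889, 0.0801, -0.1254, 0.4094], [-0.1484, 0.4711, -0.8695, -0.6409], [-0.0106, 0.8784, 0.4777, 0.5581], [0.0, 0.0, 0.0, 1.0]]}
wrist {'K': [[359.4507, 0.0, 279.6482], [0.0, 359.4507, 203.7668], [0.0, 0.0, 1.0]], 'hand_eye': [[0.0003, 0.9649, 0.2626, 0.0651], [1.0, -0.0003, -0.0002, 0.0001], [-0.0001, 0.2626, -0.9649, -0.1649], [0.0, 0.0, 0.0, 1.0]]}
```

View pics/scene0.png

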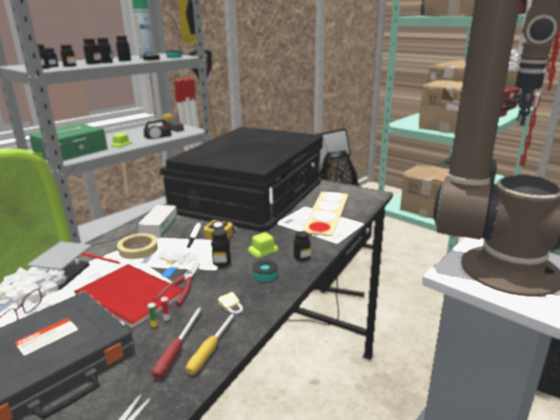

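View pics/side0.png

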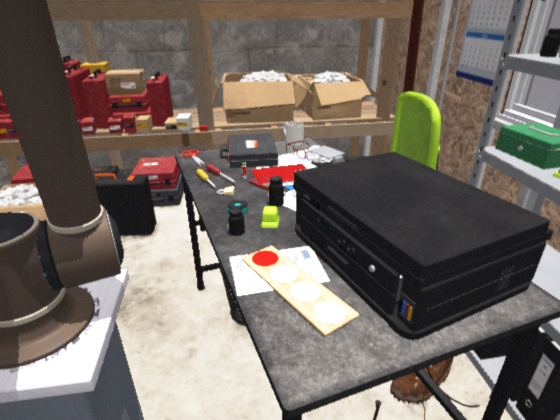

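Both views show the kit. In the side view the red mark is at (265,258) with the whites running to (327,312), small bottle (236,222), large bottle (276,192), target (270,217) and reel (238,207). In the scene view they are: red (319,227), reel (265,271), target (263,244), small bottle (302,246), large bottle (221,247).

```bash
cat > h.py <<'E'
from station import *
import cv2,numpy as np
from scipy.spatial.transform import Rotation as R
def cam(n):
    p=camera_params(n)
    if n!="wrist": return p["K"],np.array(p["cam_to_world"])
    s=observe();T=np.eye(4);T[:3,:3]=R.from_euler("xyz",s["ee_rot"],degrees=True).as_matrix();T[:3,3]=s["tcp_pos"]
    return p["K"],T@np.array(p["hand_eye"])
def ray(K,T,u,v):
    d=np.linalg.inv(K)@[u,v,1];return T[:3,3],T[:3,:3]@[d[0],-d[1],-d[2]]
def plane(K,T,u,v,z):
    o,d=ray(K,T,u,v);return o+d*(z-o[2])/d[2]
def proj(K,T,p):
    c=np.linalg.inv(T)@np.append(p,1);q=K@[c[0],-c[1],-c[2]];return q[:2]/q[2]
def blob(img,lo,hi,box=None,k=0):
    m=cv2.inRange(cv2.cvtColor(img,cv2.COLOR_RGB2HSV),np.array(lo),np.array(hi))
    if box:
        b=np.zeros_like(m);x0,y0,x1,y1=box;b[y0:y1,x0:x1]=1;m*=b
    c=sorted(cv2.findContours(m,cv2.RETR_EXTERNAL,cv2.CHAIN_APPROX_NONE)[0],key=cv2.contourArea)[::-1]
    return c
def cen(c):
    m=cv2.moments(c);return m["m10"]/m["m00"],m["m01"]/m["m00"]
E
python3 - <<'E'
from h import *
K,T=cam("side");im=capture("side")
def f(n,lo,hi,box,z):
    c=blob(im,lo,hi,box)
    if c: u=cen(c[0]);print(n,np.round(u,1),cv2.contourArea(c[0]),np.round(plane(K,T,*u,z),3))
f("red",(0,150,100),(10,255,255),(245,245,290,270),.012)
f("lime",(28,120,80),(45,255,255),(250,200,290,235),.021)
f("teal",(80,80,40),(100,255,255),(220,195,255,225),.013)
for n,u,v,z in[("w1",285,272,.012),("w2",305,291,.012),("far",327,312,.012),("sb",236,223,.035),("lb",276,191,.045),("reel",238,207,.013)]:
    print(n,np.round(plane(K,T,u,v,z),3))
K,T=cam("scene")
for n,u,v,z in[("red",319,227,.012),("sb",302,246,.035),("lb",221,246,.045),("reel",265,271,.013),("lime",263,244,.021),("tape",218,230,.02),("prn",277,219,.0)]:
    print(n,np.round(plane(K,T,u,v,z),3))
im=capture("scene")[190:300,180:380];cv2.imwrite("pics/c1.png",cv2.resize(im,None,fx=4,fy=4,interpolation=2)[:,:,::-1])
im=capture("side")[160:340,180:400];cv2.imwrite("pics/c2.png",cv2.resize(im,None,fx=3,fy=3,interpolation=2)[:,:,::-1])
E
```

```text
red [264.7 257.9] 285.0 [0.483 0.132 0.012]
lime [269.8 217. ] 317.5 [0.52  0.318 0.021]
teal [244.2 209.6] 29.0 [0.45  0.391 0.013]
w1 [0.523 0.068 0.012]
w2 [ 0.555 -0.006  0.012]
far [ 0.585 -0.076  0.012]
sb [0.421 0.275 0.035]
lb [0.555 0.439 0.045]
reel [0.433 0.412 0.013]
red [0.48  0.135 0.012]
sb [0.417 0.286 0.035]
lb [0.558 0.433 0.045]
reel [0.43  0.408 0.013]
lime [0.518 0.325 0.021]
tape [0.673 0.348 0.02 ]
prn [0.626 0.155 0.   ]
```

View pics/c2.png

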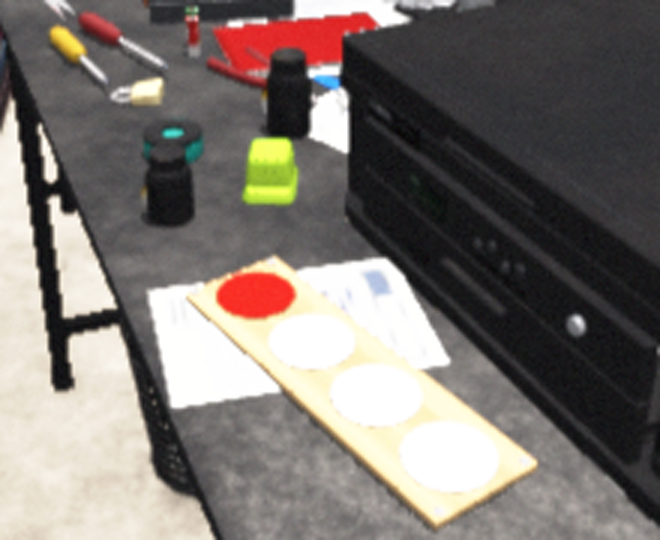

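View pics/wrist0.png

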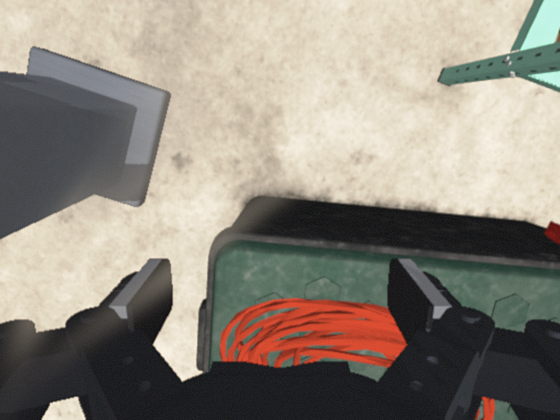

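The red mark is at about (.48,.13) and the far end at (.585,-.076). Kit positions agree between the two views. I'm moving to a closer look over the board.

Request:
drive_tool:
  rows:
    - [503, -450, -91, 0, 0, -1.7, 1]
    - [503, -450, -91, 0, 0, -1.7, 1]
    - [503, -450, -91, 0, 0, -1.7, 1]
    - [503, -450, -91, 0, 0, -1.7, 1]
    - [503, -450, -91, 0, 0, -1.7, 1]
    - [503, -450, -91, 0, 0, -1.7, 1]
    - [503, -450, -91, 0, 0, -1.7, 1]
    - [503, -450, -91, 0, 0, -1.7, 1]
    - [503, -450, -91, 0, 0, -1.7, 1]
    - [503, -450, -91, 0, 0, -1.7, 1]

```text
clock: 1.13
tcp_pos: [0.3717, -0.1365, 0.2658]
ee_rot: [180.0, 0.0, 90.6]
wrist_force: [1.1, -1.7, -0.1]
opening: 0.0855
finger_force: 0.0
```

```bash
cat >> h.py <<'E'
def go(x,y,z,yaw):
    "shift (mm) and turn (rad) in tool axes to a tool-down pose"
    s=observe();M=R.from_euler("xyz",s["ee_rot"],degrees=True)
    t=R.from_euler("xyz",[180,0,yaw],degrees=True)
    print("go",np.round(M.inv().apply(np.array([x,y,z])-s["tcp_pos"])*1000,1).tolist(),np.round((M.inv()*t).as_rotvec(),3).tolist(),"at",np.round(s["tcp_pos"],4).tolist(),"rpy",np.round(s["ee_rot"],2).tolist(),"t",round(s["clock"],1),"q",np.round(s["qpos"]).tolist())
E
python3 -c "
from h import *
go(.50,.09,.30,116.2)"
```

```text
go [225.2, 130.6, -34.1] [0.001, 0.001, -0.447] at [0.3717, -0.1365, 0.2658] rpy [179.95, 0.02, 90.57] t 1.1 q [-20.0, -6.0, -9.0, 87.0, -0.0, 69.0]
```

Request:
drive_tool:
  rows:
    - [225, 131, -34, 0, 0, -0.447, 1]
    - [225, 131, -34, 0, 0, -0.447, 1]
    - [225, 131, -34, 0, 0, -0.447, 1]
    - [225, 131, -34, 0, 0, -0.447, 1]
    - [225, 131, -34, 0, 0, -0.447, 1]
    - [225, 131, -34, 0, 0, -0.447, 1]
    - [225, 131, -34, 0, 0, -0.447, 1]
    - [225, 131, -34, 0, 0, -0.447, 1]
    - [225, 131, -34, 0, 0, -0.447, 1]
    - [225, 131, -34, 0, 0, -0.447, 1]

```text
clock: 1.97
tcp_pos: [0.5008, 0.0862, 0.2992]
ee_rot: [-180.0, 0.0, 115.8]
wrist_force: [0.9, -0.3, 0.4]
opening: 0.0853
finger_force: 0.0
```

Run:
```python
from h import *
K,T=cam("wrist");im=capture("wrist");cv2.imwrite("pics/w1.png",im[:,:,::-1])
go(.43,.30,.28,116.2)
for c in blob(im,(0,150,80),(10,255,255))[:3]+blob(im,(175,150,80),(180,255,255))[:2]:
    if cv2.contourArea(c)>300: print("red",cen(c),cv2.contourArea(c),plane(K,T,*cen(c),.012).round(4))
for c in blob(im,(0,0,225),(180,40,255))[:8]:
    if cv2.contourArea(c)>300: print("white",cen(c),cv2.contourArea(c),plane(K,T,*cen(c),.012).round(4))
```

```text
go [223.6, 29.3, 19.3] [-0.0, 0.0, -0.008] at [0.5008, 0.0859, 0.2994] rpy [-179.98, 0.01, 115.76] t 2.0 q [10.0, 6.0, 8.0, 92.0, -0.0, 74.0]
red (283.71278391651316, 120.2110190300798) 2172.0 [0.4824 0.1323 0.012 ]
white (344.7434966727163, 162.47330213009838) 5234.5 [0.5746 0.1191 0.012 ]
white (229.72744135297327, 135.86743044189853) 4582.5 [0.4304 0.0861 0.012 ]
white (284.9058524173028, 182.55131467345205) 1965.0 [0.5179 0.0629 0.012 ]
white (285.97842565597665, 239.64460641399418) 1715.0 [ 0.5535 -0.0066  0.012 ]
white (287.01077418638226, 292.17294235254917) 1500.5 [ 0.5892 -0.0762  0.012 ]
```

View pics/w1.png

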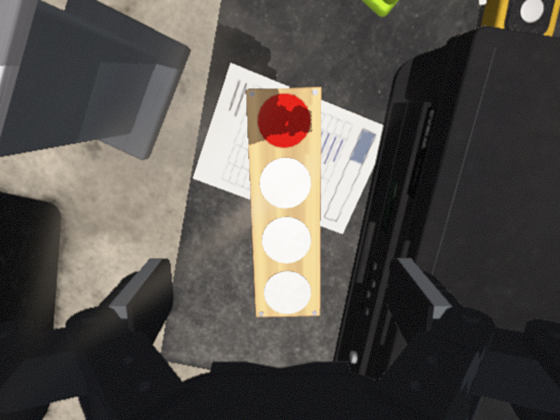

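Wrist view: red mark at (284,120), whites at (285,183), (286,240), (287,292). That puts the row from red (.4824,.1323) to far (.5892,-.0762) with 78 mm spacing and tool yaw 117.1. Next I look over the kit.

Request:
drive_tool:
  rows:
    - [303, 95, 19, 0, 0, -0.023, 1]
    - [303, 95, 19, 0, 0, -0.023, 1]
    - [303, 95, 19, 0, 0, -0.023, 1]
    - [303, 95, 19, 0, 0, -0.023, 1]
    - [303, 95, 19, 0, 0, -0.023, 1]
    - [303, 95, 19, 0, 0, -0.023, 1]
    - [303, 95, 19, 0, 0, -0.023, 1]
    - [303, 95, 19, 0, 0, -0.023, 1]
    - [303, 95, 19, 0, 0, -0.023, 1]
    - [303, 95, 19, 0, 0, -0.023, 1]

```text
clock: 2.85
tcp_pos: [0.4547, 0.401, 0.2798]
ee_rot: [-179.9, 0.0, 117.2]
wrist_force: [0.5, -0.6, -0.3]
opening: 0.0852
finger_force: 0.0
```

Run:
```python
from h import *
K,T=cam("wrist");im=capture("wrist");cv2.imwrite("pics/w2.png",im[:,:,::-1])
print(T[:3,3])
go(.43,.41,.12,117.1)
for n,lo,hi,z in[("lime",(28,120,80),(45,255,255),.042),("teal",(80,80,40),(100,255,255),.022),("dark",(0,0,0),(180,255,38),.07)]:
  for c in blob(im,lo,hi)[:6]:
    if cv2.contourArea(c)>150: 
        p=plane(K,T,*cen(c),z);r=cv2.minAreaRect(c);print(n,np.round(cen(c),1),cv2.contourArea(c),p.round(4),np.round(cv2.boundingRect(c)),np.round(r[2],1))
```

```text
[0.42324796 0.45968827 0.44467045]
go [20.3, -17.7, 160.3] [-0.0, 0.001, 0.0] at [0.455, 0.4001, 0.2803] rpy [-179.98, 0.03, 117.11] t 2.9 q [41.0, 17.0, 19.0, 92.0, -0.0, 104.0]
lime [299.6 236.9] 2042.0 [0.5129 0.3363 0.042 ] [270 207  58  60] 40.2
teal [265.2 148.2] 342.5 [0.4298 0.4091 0.022 ] [255 137  22  23] 26.6
dark [294.5 367.2] 50832.5 [0.5814 0.1912 0.07  ] [  0 259 560 161] 90.0
dark [270.1 124.5] 1446.5 [0.4227 0.4386 0.07  ] [237  89  70  62] 59.0
dark [365.6 172.5] 883.5 [0.5347 0.4405 0.07  ] [347 156  51  44] 40.6
dark [211.7 224. ] 344.0 [0.4139 0.3139 0.07  ] [193 210  38  30] 64.7
dark [456.6 223.6] 272.5 [0.6525 0.4373 0.07  ] [451 206  13  34] 85.6
```

View pics/w2.png

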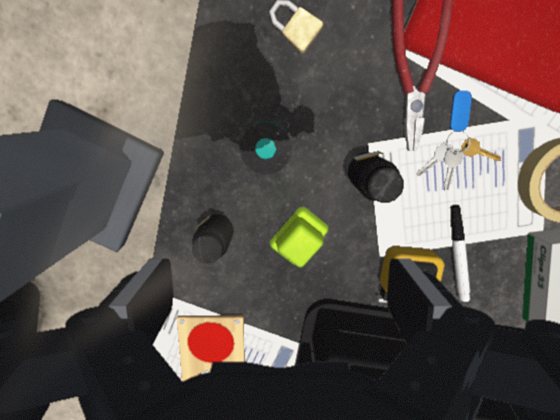

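The wrist view shows the reel hub at (265,148), the target at (300,237), the small bottle cap at (208,246), the large bottle cap at (385,181) and the padlock at (303,28). I go down over the reel and zoom on the target in the same picture.

Run:
```python
from h import *
im=cv2.imread("pics/w2.png")[195:280,180:340];cv2.imwrite("pics/c3.png",cv2.resize(im,None,fx=5,fy=5,interpolation=2))
K,T=cam("wrist")
x,y,_=plane(K,T,265.2,148.2,.026);print(x,y)
print("lb cap",plane(K,T,385,181,.09),"sb cap",plane(K,T,208,246,.07))
go(x,y,.09,117.1)
```

```text
0.43015336043994173 0.4087383740627589
lb cap [0.55115222 0.44200267 0.09      ] sb cap [0.42112129 0.28752633 0.07      ]
go [19.1, -18.1, 190.3] [-0.0, 0.001, 0.0] at [0.455, 0.4001, 0.2803] rpy [-179.98, 0.03, 117.11] t 2.9 q [41.0, 17.0, 19.0, 92.0, -0.0, 104.0]
```

View pics/c3.png

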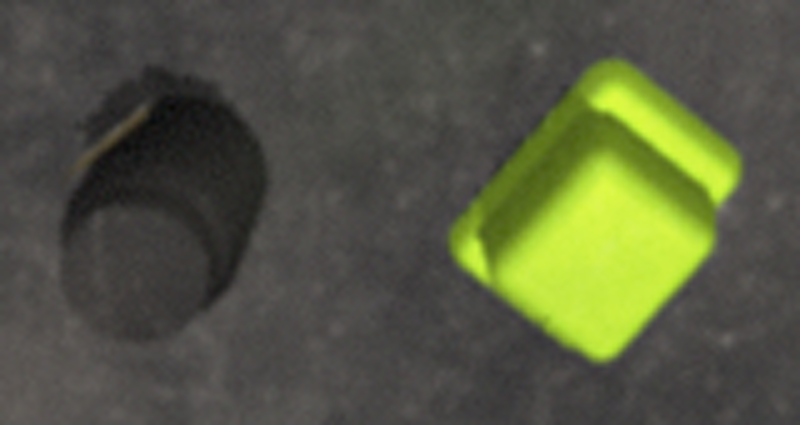

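The target's long foot runs towards upper right in the picture, so its x lies 40° clockwise of the closing axis and its grasp yaw is about 77.

Request:
drive_tool:
  rows:
    - [19, -18, 210, 0, 0, 0, 1]
    - [19, -18, 210, 0, 0, 0, 1]
    - [19, -18, 210, 0, 0, 0, 1]
    - [19, -18, 210, 0, 0, 0, 1]
    - [19, -18, 210, 0, 0, 0, 1]
    - [19, -18, 210, 0, 0, 0, 1]
    - [19, -18, 210, 0, 0, 0, 1]
    - [19, -18, 210, 0, 0, 0, 1]

```text
clock: 3.57
tcp_pos: [0.4318, 0.4097, 0.0731]
ee_rot: [179.8, -0.0, 117.1]
wrist_force: [0.9, -0.6, 1.3]
opening: 0.0853
finger_force: 0.0
```

Run:
```python
from h import *
K,T=cam("wrist");im=capture("wrist");cv2.imwrite("pics/w3.png",im[:,:,::-1])
c=blob(im,(80,80,40),(100,255,255))
for q in c[:4]: print(cen(q),cv2.contourArea(q),cv2.boundingRect(q),plane(K,T,*cen(q),.026))
x,y,_=plane(K,T,*cen(c[0]),.026)
go(x,y,.010,117.1)
```

```text
(278.52115915363385, 215.77276908923642) 1087.0 (259, 198, 40, 37) [0.42967613 0.40986568 0.026     ]
(278.69658792650915, 170.3249343832021) 317.5 (239, 163, 79, 25) [0.41689154 0.4351522  0.026     ]
go [0.6, -3.1, 64.0] [0.005, -0.001, -0.0] at [0.4324, 0.4105, 0.074] rpy [179.71, -0.07, 117.07] t 3.6 q [44.0, 16.0, -8.0, 65.0, -0.0, 106.0]
```

View pics/w3.png

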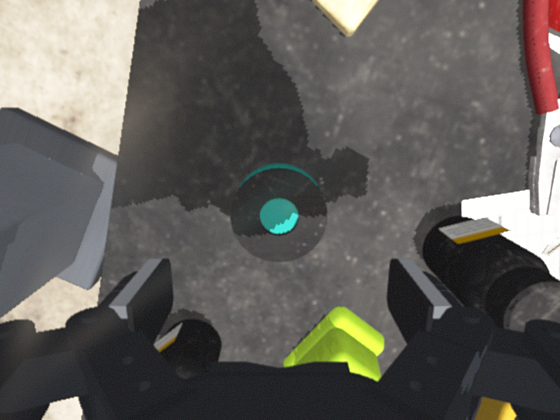

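The reel is centred between the fingers, hub at (279,216). I lower and close.

Request:
drive_tool:
  rows:
    - [1, -3, 35, 0, 0, 0, 1]
    - [1, -3, 60, 0, 0, 0, 1]
    - [1, -3, 60, 0, 0, 0, 1]
    - [1, -3, 60, 0, 0, 0, 1]
    - [1, -3, 60, 0, 0, 0, 0.5]
    - [1, -3, 60, 0, 0, 0, 0.5]
    - [1, -3, 60, 0, 0, 0, 0.5]
  newtons: 40

```text
clock: 4.2
tcp_pos: [0.4283, 0.4105, 0.0126]
ee_rot: [179.8, -0.1, 117.2]
wrist_force: [-0.1, -0.5, -0.3]
opening: 0.0642
finger_force: 0.0
```

Request:
drive_tool:
  rows:
    - [0, 0, 3, 0, 0, 0, 0.5]
    - [0, 0, 3, 0, 0, 0, 0.3]
    - [0, 0, 3, 0, 0, 0, 0.1]
    - [0, 0, 3, 0, 0, 0, 0.1]
    - [0, 0, 3, 0, 0, 0, 0.1]
    - [0, 0, 3, 0, 0, 0, 0.1]
  newtons: 40

```text
clock: 4.7
tcp_pos: [0.427, 0.4094, 0.0073]
ee_rot: [-180.0, 0.0, 117.2]
wrist_force: [-0.8, 1.0, 0.4]
opening: 0.0472
finger_force: 0.0
```

Run:
```python
from h import *
im=capture("wrist");s=capture("scene")[200:300,200:340];cv2.imwrite("pics/w4.png",np.hstack([im[100:400,130:430],cv2.resize(s,(420,300))])[:,:,::-1])
print(observe())
```

```text
{'clock': 4.8, 'qpos': array([ 4.37938422e+01,  1.84432344e+01, -1.40157809e+01,  5.75467065e+01,
       -2.29694347e-03,  1.06635022e+02]), 'joint_vel': array([ 0.00994007,  0.04374591,  0.02060775,  0.08410258, -0.03838048,
       -0.04379792]), 'joint_efforts': array([ 1.39204727e-03, -5.34588575e+01,  3.26338828e+01,  4.58076989e-03,
        1.14034892e-04, -4.20953683e-06]), 'tcp_pos': array([0.42704495, 0.40941567, 0.0072108 ]), 'ee_rot': array([-1.79995175e+02,  3.83879421e-03,  1.17158821e+02]), 'wrist_force': array([ 0.22941576, -0.09625339, -0.27713391]), 'wrist_torque': array([-0.03361652, -0.0309348 ,  0.01225617]), 'finger_force': 0.0, 'opening': 0.04678651729323741}
```

View pics/w4.png

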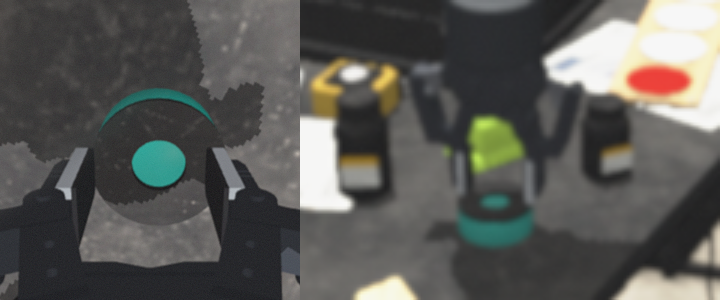

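Run:
```python
from h import *
K,T=cam("wrist");im=capture("wrist")
q=blob(im,(75,80,40),(100,255,255),(220,230,350,300))[0]
p=plane(K,T,*cen(q),.026);s=observe();M=R.from_euler("xyz",s["ee_rot"],degrees=True)
print(cen(q),p,M.inv().apply(p-s["tcp_pos"])*1000)
for n in ("scene","side"):
    K,T=cam(n);im=capture(n);b=(240,255,290,290) if n=="scene" else (220,195,255,225)
    for c in blob(im,(75,80,40),(100,255,255),b)[:2]: print(n,cen(c),cv2.contourArea(c),plane(K,T,*cen(c),.016))
    print(proj(K,T,s["tcp_pos"]),proj(K,T,[.43,.41,.026]))
```

```text
(288.29119850187266, 263.2021620701396) [0.42950172 0.41017373 0.026     ] [ -0.49336288   2.52969638 -18.77014274]
scene (264.78804855275445, 276.5098039215686) 178.5 [0.41019227 0.42929319 0.016     ]
scene (264.5, 266.7701149425287) 29.0 [0.44099677 0.39870189 0.016     ]
[265.64455656 273.72774087] [264.37183851 266.6046999 ]
side (244.2295081967213, 209.48087431693986) 30.5 [0.45031419 0.38651423 0.016     ]
side (237.04301075268816, 203.6021505376344) 15.5 [0.4309138  0.42932158 0.016     ]
[236.29307922 209.14420043] [236.86620151 203.55309915]
```

Run:
```python
from h import *
s=observe();M=R.from_euler("xyz",s["ee_rot"],degrees=True)
for n in("scene","wrist"):
  K,T=cam(n)
  for yy in(-24,24):
    for xx in(-11,11):
      print(n,yy,xx,[proj(K,T,s["tcp_pos"]+M.apply([xx/1e3,yy/1e3,z/1e3])).round(0).tolist() for z in(8,-5,-15,-25)])
s=capture("scene")[225:300,225:305];w=capture("wrist")[220:340,180:400]
cv2.imwrite("pics/w5.png",np.hstack([cv2.resize(s,(400,375),interpolation=0),cv2.resize(w,(400,375))])[:,:,::-1])
```

```text
scene -24 -11 [[277.0, 275.0], [277.0, 271.0], [276.0, 267.0], [276.0, 264.0]]
scene -24 11 [[274.0, 280.0], [274.0, 276.0], [274.0, 272.0], [274.0, 268.0]]
scene 24 -11 [[258.0, 273.0], [257.0, 268.0], [257.0, 265.0], [257.0, 261.0]]
scene 24 11 [[255.0, 278.0], [255.0, 273.0], [254.0, 269.0], [254.0, 266.0]]
wrist -24 -11 [[236.0, 260.0], [233.0, 271.0], [230.0, 281.0], [227.0, 292.0]]
wrist -24 11 [[235.0, 220.0], [231.0, 228.0], [228.0, 236.0], [225.0, 244.0]]
wrist 24 -11 [[328.0, 260.0], [332.0, 271.0], [335.0, 281.0], [338.0, 292.0]]
wrist 24 11 [[330.0, 220.0], [333.0, 228.0], [337.0, 236.0], [340.0, 244.0]]
```

View pics/w5.png

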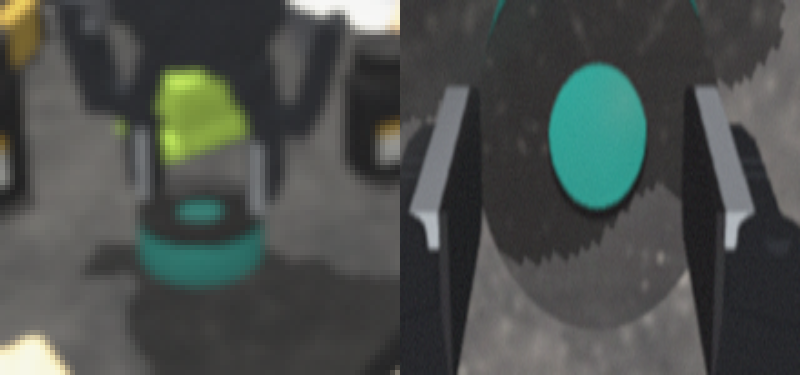

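The picture shows the fingertips standing above the reel (tips near row 265 in the scene view). So the real tips are about 26 mm behind the reported TCP at this opening. The reel has not moved, so I open and go deeper, watching the force.

Request:
drive_tool:
  rows:
    - [0, 2, 0, 0, 0, 0, 0.75]
    - [0, 2, 0, 0, 0, 0, 0.75]
    - [0, 2, 0, 0, 0, 0, 0.75]
    - [0, 2, 0, 0, 0, 0, 0.75]
    - [0, 2, 8, 0, 0, 0, 0.75]
    - [0, 2, 16, 0, 0, 0, 0.75]
    - [0, 2, 24, 0, 0, 0, 0.75]
    - [0, 2, 26, 0, 0, 0, 0.75]
    - [0, 2, 26, 0, 0, 0, 0.75]

```text
clock: 5.8
tcp_pos: [0.428, 0.4096, -0.0203]
ee_rot: [-179.9, 0.0, 117.2]
wrist_force: [-0.2, -0.5, 0.6]
opening: 0.0751
finger_force: 0.0
```

Run:
```python
from h import *
go(.4295,.4102,-.025,117.1);print(observe()["wrist_force"])
s=capture("scene")[225:300,225:305];w=capture("wrist")[180:340,130:430]
cv2.imwrite("pics/w6.png",np.hstack([cv2.resize(s,(400,375),interpolation=0),cv2.resize(w,(400,375))])[:,:,::-1])
```

```text
go [-0.1, 1.6, 4.7] [-0.002, 0.001, 0.001] at [0.428, 0.4096, -0.0203] rpy [-179.86, 0.04, 117.16] t 5.8 q [44.0, 20.0, -16.0, 55.0, 0.0, 107.0]
[-0.15702223 -0.46998353  0.55581168]
```

View pics/w6.png

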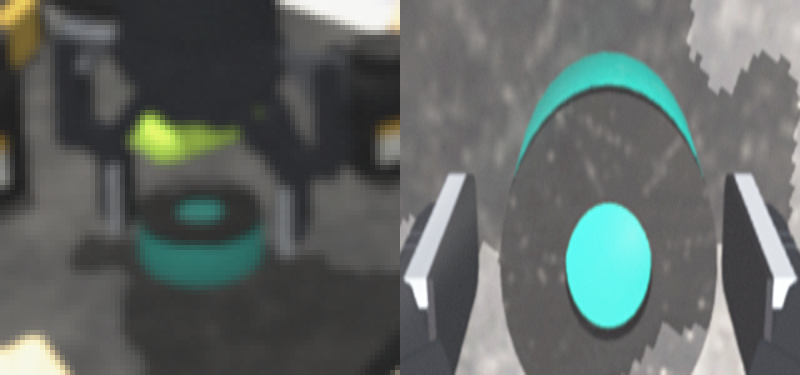

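The tips now straddle the drum at about mid height, with clearance both sides. Down 6 mm more, then close.

Request:
drive_tool:
  rows:
    - [0, 1, 6, 0, 0, 0, 0.75]
    - [0, 1, 6, 0, 0, 0, 0.6]
    - [0, 1, 6, 0, 0, 0, 0.45]
    - [0, 1, 6, 0, 0, 0, 0.3]
    - [0, 1, 6, 0, 0, 0, 0.1]
    - [0, 1, 6, 0, 0, 0, 0.0]
    - [0, 1, 6, 0, 0, 0, 0.0]
  newtons: 40

```text
clock: 6.48
tcp_pos: [0.4299, 0.411, -0.0244]
ee_rot: [180.0, -0.0, 117.2]
wrist_force: [1.0, 0.1, 1.8]
opening: 0.0588
finger_force: 43.5
```

Request:
drive_tool:
  rows:
    - [0, 0, -30, 0, 0, 0, 0]
    - [0, 0, -70, 0, 0, 0, 0]
    - [0, 0, -110, 0, 0, 0, 0]
    - [-272, -80, -110, 0, 0, 0, 0]
    - [-272, -80, -110, 0, 0, 0, 0]
    - [-272, -80, -110, 0, 0, 0, 0]
    - [-272, -80, -110, 0, 0, 0, 0]
    - [-272, -80, -110, 0, 0, 0, 0]
    - [-272, -80, -110, 0, 0, 0, 0]
    - [-272, -80, -110, 0, 0, 0, 0]

```text
clock: 7.32
tcp_pos: [0.4824, 0.1296, 0.0851]
ee_rot: [-180.0, 0.0, 117.1]
wrist_force: [0.7, 0.7, -0.6]
opening: 0.0586
finger_force: 44.1
```

Run:
```python
from h import *
go(.4824,.1323,-.0105,117.1)
K,T=cam("wrist");im=capture("wrist");s=observe();print(s["opening"],s["finger_force"])
c=blob(im,(75,80,40),(100,255,255),(200,220,360,320));print([(cen(q),cv2.contourArea(q)) for q in c[:2]])
M=R.from_euler("xyz",s["ee_rot"],degrees=True)
p=plane(K,T,*cen(c[0]),s["tcp_pos"][2]+.0244+.026);print("reel off",M.inv().apply(p-s["tcp_pos"])*1000)
```

```text
go [2.4, 1.3, 95.6] [-0.0, 0.0, 0.0] at [0.4824, 0.1296, 0.0851] rpy [-179.97, 0.02, 117.11] t 7.3 q [15.0, 6.0, -19.0, 65.0, -0.0, 78.0]
0.05891689073524742 44.0208899974823
[((279.5871977804201, 297.58633901440083), 2523.0), ((316.1445623342175, 227.9650751547303), 377.0)]
reel off [ 4.95490293e+00 -3.13816255e-02 -5.04195395e+01]
```

Run:
```python
from h import *
s=capture("scene")[190:270,280:370];w=capture("wrist")[180:380,130:430]
cv2.imwrite("pics/w7.png",np.hstack([cv2.resize(s,(400,356),interpolation=0),cv2.resize(w,(400,356))])[:,:,::-1])
```

```text
(no output)
```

View pics/w7.png

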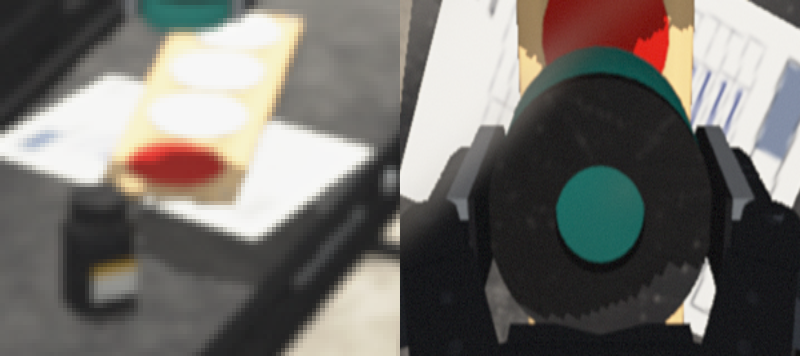

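The reel sits square in the grip, hub at wrist (286,300), offset about -1 mm along tool x. The earlier 5 mm was the arm still settling. I take a fresh reading for the placing.

Run:
```python
from h import *
go(.482,.1332,-.0105,117.1)
```

```text
go [3.2, 0.9, 95.6] [-0.0, -0.0, -0.004] at [0.4827, 0.13, 0.0851] rpy [-179.98, -0.0, 116.9] t 7.5 q [15.0, 6.0, -19.0, 65.0, -0.0, 78.0]
```

Run:
```python
from h import *
K,T=cam("wrist");s=observe();M=R.from_euler("xyz",s["ee_rot"],degrees=True)
im=capture("wrist");c=blob(im,(70,60,20),(105,255,255),(230,255,350,340))
for q in c[:2]: print(cen(q),cv2.boundingRect(q))
for u,v in((286,300),(279.6,297.6)):
    p=plane(K,T,u,v,s["tcp_pos"][2]+.0504);print(M.inv().apply(p-s["tcp_pos"])*1000)
K2,T2=cam("scene")
```

```text
(279.6695301542777, 299.9654628330996) (246, 272, 68, 57)Traceback (most recent call last):
  File "<stdin>", line 4, in <module>
  File "h.py", line 22, in cen
    m=cv2.moments(c);return m["m10"]/m["m00"],m["m01"]/m["m00"]
                            ~~~~~~~~^~~~~~~~~
ZeroDivisionError: float division by zero
```

Run:
```python
from h import *
K,T=cam("wrist");s=observe();M=R.from_euler("xyz",s["ee_rot"],degrees=True)
H=np.array(camera_params("wrist")["hand_eye"])
o,d=ray(K,H,279.7,300);print("hand",(o+d*(-.0504-o[2])/d[2])*1000, o,d)
p=plane(K,T,279.7,300,s["tcp_pos"][2]+.0504);print(M.inv().apply(p-s["tcp_pos"])*1000,s["ee_rot"],s["tcp_pos"])
```

```text
hand [ -0.18798452  -1.2621512  -50.4       ] [ 0.06649036 -0.00129502 -0.16489309] [-5.20978907e-01  2.56848785e-04  8.94570541e-01]
[ -0.18806733  -1.26215116 -50.3998578 ] [-1.79989424e+02 -2.58315452e-02  1.17011866e+02] [0.48264763 0.13132723 0.08513932]
```

Request:
drive_tool:
  rows:
    - [2.5, 1, 35, 0, 0, 0, 0]
    - [2.5, 1, 70, 0, 0, 0, 0]
    - [2.5, 1, 85, 0, 0, 0, 0]
    - [2.5, 1, 91, 0, 0, 0, 0]
    - [2.5, 1, 93, 0, 0, 0, 0]
    - [2.5, 1, 94, 0, 0, 0, 0]
    - [2.5, 1, 95, 0, 0, 0, 0]
    - [2.5, 1, 95, 0, 0, 0, 0]
    - [2.5, 1, 95, 0, 0, 0, 0]

```text
clock: 8.27
tcp_pos: [0.4833, 0.1354, -0.0086]
ee_rot: [179.9, 0.0, 117.2]
wrist_force: [-0.8, -0.2, -1.8]
opening: 0.0587
finger_force: 44.0
```

Request:
drive_tool:
  rows:
    - [-1, 0, 1, 0, 0, 0, 0]
    - [-1, 0, 2, 0, 0, 0, 0]
    - [-1, 0, 2, 0, 0, 0, 0]

```text
clock: 8.52
tcp_pos: [0.483, 0.134, -0.0116]
ee_rot: [180.0, 0.0, 117.1]
wrist_force: [0.3, -0.0, -2.2]
opening: 0.0588
finger_force: 44.0
```

Run:
```python
from h import *
for i in range(4):
    capture("side");s=observe();print(s["tcp_pos"].round(4),s["wrist_force"].round(1))
```

```text
[ 0.4829  0.1339 -0.0117] [ 0.2  0.5 -2.2]
[ 0.4829  0.134  -0.0117] [-0.2  0.8 -1.7]
[ 0.4829  0.134  -0.0117] [ 0.8  0.5 -1.2]
[ 0.4829  0.134  -0.0117] [ 0.1 -0.1 -0.7]
```

Request:
drive_tool:
  rows:
    - [-1, -1, 0.5, 0, 0, 0, 0]
    - [-1, -1, 1, 0, 0, 0, 0]
    - [-1, -1, 1, 0, 0, 0, 0.2]
    - [-1, -1, 1, 0, 0, 0, 0.4]
    - [-1, -1, 1, 0, 0, 0, 0.55]
    - [-1, -1, 1, 0, 0, 0, 0.65]
    - [-1, -1, -10, 0, 0, 0, 0.8]
    - [-1, -1, -50, 0, 0, 0, 0.8]
    - [-1, -1, -90, 0, 0, 0, 0.8]
    - [-1, -1, -120, 0, 0, 0, 0.8]

```text
clock: 9.55
tcp_pos: [0.4829, 0.1329, 0.1119]
ee_rot: [179.9, 0.0, 117.2]
wrist_force: [1.5, -0.4, 0.2]
opening: 0.077
finger_force: 0.0
```

Run:
```python
from h import *
K,T=cam("wrist");im=capture("wrist");s=observe()
c=blob(im,(70,60,20),(105,255,255),(200,190,380,330));q=c[0]
print(cen(q),cv2.boundingRect(q),plane(K,T,*cen(q),.038))
K,T=cam("wrist")
for q in blob(im,(0,0,200),(180,60,255))[:6]:
    if cv2.contourArea(q)>800: print("white",cen(q),cv2.contourArea(q),plane(K,T,*cen(q),.012))
go(.5,.335,.10,77)
```

```text
(279.3233949513019, 207.2667461737229) (263, 191, 34, 34) [0.48213536 0.13136001 0.038     ]
white (198.48133854421104, 204.4171958964338) 10235.0 [0.43287033 0.09782627 0.012     ]
white (368.66933663046984, 253.9173744758628) 9301.0 [0.57276904 0.12227565 0.012     ]
white (280.0200316095122, 289.2304921527548) 4534.5 [0.52299977 0.0613505  0.012     ]
white (280.02430815258043, 353.13936674146095) 1337.0 [0.55153651 0.00582236 0.012     ]
go [172.7, 104.4, 18.4] [0.011, -0.002, 0.701] at [0.4857, 0.1337, 0.1177] rpy [179.41, 0.12, 117.16] t 9.6 q [15.0, 5.0, -16.0, 68.0, 0.0, 78.0]
```

Run:
```python
from h import *
K=camera_params("wrist")["K"];T=np.eye(4);T[:3,:3]=R.from_euler("xyz",[180,0,117.11],degrees=True).as_matrix();T[:3,3]=.455,.4001,.2803
T=T@np.array(camera_params("wrist")["hand_eye"])
print("target",plane(K,T,300,246,.042),"prn",plane(K,T,300,312,.185),plane(K,T,312,302,.185))
go(.513,.327,.10,77)
```

```text
target [0.51929989 0.32536927 0.042     ] prn [0.51243857 0.32165429 0.185     ] [0.51680115 0.33417132 0.185     ]
go [159.6, 112.3, 18.5] [0.011, -0.002, 0.701] at [0.4857, 0.1337, 0.1177] rpy [179.41, 0.12, 117.16] t 9.6 q [15.0, 5.0, -16.0, 68.0, 0.0, 78.0]
```

Run:
```python
from h import *
K=camera_params("wrist")["K"];T=np.eye(4);T[:3,:3]=R.from_euler("xyz",[180,0,117.11],degrees=True).as_matrix();T[:3,3]=.455,.4001,.2803
T=T@np.array(camera_params("wrist")["hand_eye"])
k,t=cam("side")
print("side bottom",plane(k,t,296,232,0),"top",plane(k,t,295,172,.185))
k,t=cam("scene");print("scene",plane(k,t,277,219,0),plane(k,t,266,187,.185))
for p in([.6,.2,0],[.6,.2,.185]):print(proj(K,T,p))
```

```text
side bottom [0.5851099  0.25821287 0.        ] top [0.5786021  0.24743018 0.185     ]
scene [0.62620534 0.15506637 0.        ] [0.50195177 0.32425929 0.185     ]
[307.14150566 332.34659271]
[321.88095365 453.84103817]
```

Request:
drive_tool:
  rows:
    - [42, 11, -10, 0, 0, 0.12, 0.8]
    - [84, 22, -10, 0, 0, 0.24, 0.8]
    - [126, 33, -10, 0, 0, 0.36, 0.8]
    - [140, 70, 0, 0, 0, 0.48, 0.8]
    - [157, 110, 10, 0, 0, 0.6, 0.8]
    - [157, 118, 15, 0, 0, 0.7, 0.8]
    - [157, 118, 15, 0, 0, 0.7, 0.8]
    - [157, 118, 15, 0, 0, 0.7, 0.8]
    - [157, 118, 15, 0, 0, 0.7, 0.8]
    - [157, 118, 15, 0, 0, 0.7, 0.8]

```text
clock: 10.43
tcp_pos: [0.5155, 0.3255, 0.0941]
ee_rot: [180.0, -0.0, 77.1]
wrist_force: [0.2, 0.7, 0.6]
opening: 0.077
finger_force: 0.0
```

Run:
```python
from h import *
capture("side");K,T=cam("wrist");im=capture("wrist");cv2.imwrite("pics/w8.png",im[:,:,::-1])
c=blob(im,(28,120,60),(45,255,255))[0];print(cen(c),cv2.boundingRect(c),cv2.minAreaRect(c),plane(K,T,*cen(c),.042))
go(*plane(K,T,*cen(c),.042)[:2],.0,77)
```

```text
(286.30972876400847, 196.18856585999674) (251, 150, 71, 95) ((286.0, 197.0), (94.0, 70.0), 90.0) [0.52117662 0.33590235 0.042     ]
go [11.3, 3.0, 94.3] [0.001, -0.001, 0.001] at [0.5156, 0.3255, 0.0943] rpy [179.96, -0.04, 77.03] t 10.5 q [32.0, 18.0, -4.0, 69.0, 0.0, 135.0]
```

View pics/w8.png

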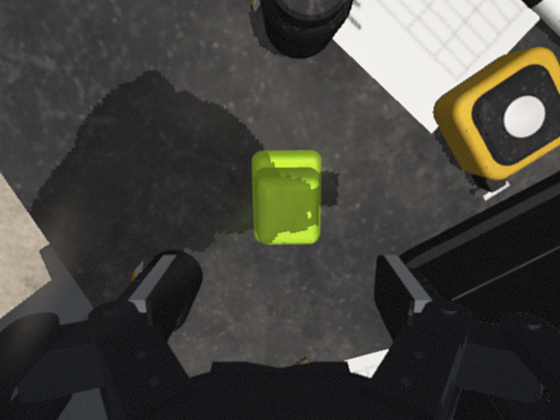

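Wrist view: the target is squarely aligned at (287,197) with block top rows 169–243, and the small bottle (170,285) and printer edge (405,262) are to the sides. I compute the centre and the clearances.

Run:
```python
from h import *
K,T=cam("wrist");s=observe();M=R.from_euler("xyz",s["ee_rot"],degrees=True)
def rel(u,v,z): return (M.inv().apply(plane(K,T,u,v,z)-s["tcp_pos"])*1000).round(1)
print("block",rel(287,206,.042),"front",rel(287,243,.042),"back",rel(287,169,.042),"footback",rel(287,150,.012))
for z in(0,.05,.185): print("prn",z,rel(405,262,z),rel(480,213,z),rel(555,172,z))
k,t=cam("side");
for p in(plane(k,t,296,232,0),plane(k,t,295,172,.185)):print("corner",(M.inv().apply(p-s["tcp_pos"])*1000).round(0))
k,t=cam("scene")
for p in(plane(k,t,168,172,.185),plane(k,t,170,206,0),plane(k,t,277,180,.185)):print("sc",p.round(3),(M.inv().apply(p-s["tcp_pos"])*1000).round(0))
```

```text
block [ 5.1  3.6 52.3] front [-19.7   3.7  52.3] back [28.5  3.4 52.3] footback [36.5  4.  82.3]
prn 0 [-52.1  97.   94.3] [-12.1 149.8  94.4] [ 19.1 200.   94.4]
prn 0.05 [-29.4  78.1  44.3] [  2.9 120.7  44.4] [ 28.1 161.2  44.4]
prn 0.185 [ 31.9  27.  -90.7] [ 43.4  42.1 -90.7] [ 52.3  56.5 -90.6]
corner [-50.  83.  94.]
corner [-62.  79. -91.]
sc [0.782 0.415 0.185] [148. 240. -90.]
sc [0.96 0.31 0.  ] [ 85. 436.  95.]
sc [0.515 0.27  0.185] [-54.  12. -91.]
```

Request:
drive_tool:
  rows:
    - [3.5, 3.5, 35, 0, 0, 0, 0.8]
    - [3.5, 3.5, 70, 0, 0, 0, 0.8]
    - [3.5, 3.5, 95, 0, 0, 0, 0.8]
    - [3.5, 3.5, 104, 0, 0, 0, 0.7]
    - [3.5, 3.5, 104, 0, 0, 0, 0.5]
    - [3.5, 3.5, 104, 0, 0, 0, 0.3]
    - [3.5, 3.5, 104, 0, 0, 0, 0.1]
    - [3.5, 3.5, 104, 0, 0, 0, -0.2]
    - [3.5, 3.5, 104, 0, 0, 0, -0.2]
  newtons: 40

```text
clock: 11.28
tcp_pos: [0.5217, 0.3298, -0.0079]
ee_rot: [179.8, -0.2, 77.0]
wrist_force: [-0.3, -0.4, 7.5]
opening: 0.0425
finger_force: 41.3
```

Request:
drive_tool:
  rows:
    - [0, 0, 0, 0, 0, 0, -0.2]
    - [0, 0, 0, 0, 0, 0, -0.2]

```text
clock: 11.45
tcp_pos: [0.5217, 0.3298, -0.0079]
ee_rot: [179.8, -0.2, 77.0]
wrist_force: [-0.6, -0.4, 6.2]
opening: 0.0422
finger_force: 41.3
```

Run:
```python
from h import *
im=capture("wrist");go(.5179,.0629,.10,117.1);s=observe();print(s["wrist_force"],s["opening"])
c=blob(im,(28,120,60),(45,255,255))[0];print(cen(c),cv2.boundingRect(c))
```

```text
go [-260.6, 56.5, -108.5] [0.004, -0.002, -0.699] at [0.5216, 0.3298, -0.0079] rpy [179.81, -0.17, 77.05] t 11.5 q [32.0, 21.0, -12.0, 57.0, -0.0, 135.0]
[-1.32202238 -1.11251347  6.28901009] 0.04244718821427252
(279.5933618233618, 271.029069325736) (223, 189, 113, 167)
```

Request:
drive_tool:
  rows:
    - [0, 0, -40, 0, 0, 0, -0.2]
    - [0, 0, -80, 0, 0, 0, -0.2]
    - [-30, -18, -108, 0, 0, -0.1, -0.2]
    - [-62, -35, -108, 0, 0, -0.2, -0.2]
    - [-94, -52, -108, 0, 0, -0.3, -0.2]
    - [-131, -37, -108, 0, 0, -0.4, -0.2]
    - [-168, -22, -108, 0, 0, -0.5, -0.2]
    - [-206, -6, -108, 0, 0, -0.6, -0.2]
    - [-235, 25, -108, 0, 0, -0.7, -0.2]
    - [-261, 56, -108, 0, 0, -0.7, -0.2]

```text
clock: 12.33
tcp_pos: [0.5163, 0.0601, 0.0991]
ee_rot: [179.9, 0.1, 117.4]
wrist_force: [1.0, 0.2, -1.5]
opening: 0.0423
finger_force: 41.2
```

Request:
drive_tool:
  rows:
    - [0, 0, 0, 0, 0, 0, -0.2]
    - [0, 0, 0, 0, 0, 0, -0.2]
    - [0, 0, 0, 0, 0, 0, -0.2]

```text
clock: 12.58
tcp_pos: [0.5161, 0.0618, 0.0978]
ee_rot: [180.0, -0.0, 117.1]
wrist_force: [-0.4, -0.0, -0.6]
opening: 0.0428
finger_force: 41.2
```

Run:
```python
from h import *
im=capture("wrist");go(.5179,.0629,.004,117.1);s=observe();print(s["wrist_force"],s["opening"],s["finger_force"])
h=cv2.cvtColor(im,cv2.COLOR_RGB2HSV)
c=blob(im,(28,120,20),(45,255,255))[0];print(cen(c),cv2.boundingRect(c))
col=h[160:380,280];print([(160+i,int(p[0]),int(p[1]),int(p[2])) for i,p in enumerate(col) if i%6==0])
H=np.array(camera_params("wrist")["hand_eye"]);K=camera_params("wrist")["K"]
zt=-.0079-.042
for v in range(180,360,20):
    o,d=ray(K,H,280,v);print(v,((o+d*(zt-o[2])/d[2])*1000).round(1),((o+d*(zt+.03-o[2])/d[2])*1000).round(1))
```

```text
go [-0.5, 2.0, 93.8] [0.0, -0.0, 0.001] at [0.5158, 0.0624, 0.0978] rpy [179.97, -0.01, 117.17] t 12.6 q [7.0, 8.0, -15.0, 67.0, 0.0, 70.0]
[ 0.31676407  0.84115561 -0.66855777] 0.042090407459219104 41.21693748864345
(280.10943813039563, 271.71215688554287) (224, 190, 113, 166)
[(160, 18, 8, 159), (166, 18, 16, 162), (172, 30, 13, 160), (178, 20, 14, 159), (184, 27, 17, 154), (190, 38, 110, 127), (196, 37, 144, 126), (202, 37, 167, 130), (208, 38, 177, 144), (214, 38, 187, 142), (220, 38, 185, 117), (226, 38, 195, 110), (232, 37, 192, 109), (238, 38, 197, 110), (244, 38, 189, 108), (250, 38, 180, 126), (256, 38, 190, 134), (262, 38, 189, 140), (268, 39, 179, 145), (274, 38, 181, 141), (280, 38, 187, 142), (286, 38, 182, 144), (292, 38, 186, 140), (298, 38, 184, 141), (304, 38, 179, 141), (310, 38, 183, 138), (316, 38, 164, 137), (322, 39, 181, 138), (328, 38, 170, 135), (334, 37, 183, 135), (340, 37, 191, 132), (346, 38, 182, 132), (352, 38, 188, 153), (358, 23, 4, 246), (364, 23, 4, 246), (370, 108, 61, 21), (376, 96, 51, 25)]
180 [ 43.2  -1.2 -49.9] [ 37.1  -1.1 -19.9]
200 [ 36.5  -1.2 -49.9] [ 28.7  -1.1 -19.9]
220 [ 29.5  -1.2 -49.9] [ 19.9  -1.1 -19.9]
240 [ 22.4  -1.2 -49.9] [ 10.9  -1.1 -19.9]
260 [ 15.   -1.2 -49.9] [  1.6  -1.1 -19.9]
280 [  7.4  -1.2 -49.9] [ -8.   -1.1 -19.9]
300 [ -0.5  -1.2 -49.9] [-17.9  -1.1 -19.9]
320 [ -8.6  -1.1 -49.9] [-28.2  -1.1 -19.9]
340 [-17.   -1.1 -49.9] [-38.8  -1.1 -19.9]
```

Request:
drive_tool:
  rows:
    - [1.5, 2, 35, 0, 0, 0, -0.2]
    - [1.5, 2, 70, 0, 0, 0, -0.2]
    - [1.5, 2, 85, 0, 0, 0, -0.2]
    - [1.5, 2, 90, 0, 0, 0, -0.2]
    - [1.5, 2, 92, 0, 0, 0, -0.2]
    - [1.5, 2, 92, 0, 0, 0, -0.2]
    - [1.5, 2, 92, 0, 0, 0, -0.2]
    - [1.5, 2, 92, 0, 0, 0, -0.2]

```text
clock: 13.3
tcp_pos: [0.5184, 0.0647, 0.0068]
ee_rot: [179.9, 0.1, 117.2]
wrist_force: [0.0, 0.0, -1.5]
opening: 0.0424
finger_force: 41.2
```

Run:
```python
from h import *
capture("side");go(.5170,.0647,.0042,117.1);print(observe()["wrist_force"])
```

```text
go [0.7, -1.0, 2.5] [0.002, 0.001, 0.001] at [0.5182, 0.0645, 0.0067] rpy [179.87, 0.05, 117.17] t 13.3 q [7.0, 11.0, -23.0, 55.0, -0.0, 70.0]
[ 0.67877983 -0.22846853 -1.19633326]
```

Request:
drive_tool:
  rows:
    - [0, -1, 1.5, 0, 0, 0, -0.2]
    - [0, -1, 2.5, 0, 0, 0, -0.2]
    - [0, -1, 2.5, 0, 0, 0, -0.2]
    - [0, -1, 2.5, 0, 0, 0, 0.2]
    - [0, -1, 2.5, 0, 0, 0, 0.4]
    - [0, -1, 1, 0, 0, 0, 0.6]
    - [0, -1, -10, 0, 0, 0, 0.6]
    - [0, -1, -45, 0, 0, 0, 0.6]
    - [0, -1, -80, 0, 0, 0, 0.6]
    - [0, -1, -110, 0, 0, 0, 0.6]

```text
clock: 14.18
tcp_pos: [0.5162, 0.0637, 0.1179]
ee_rot: [180.0, 0.0, 117.2]
wrist_force: [1.2, -0.1, 0.4]
opening: 0.0682
finger_force: 0.0
```

Run:
```python
from h import *
capture("side");K,T=cam("wrist");im=capture("wrist");cv2.imwrite("pics/w9.png",im[:,:,::-1]);s=observe();print(s["wrist_force"])
c=blob(im,(28,120,20),(45,255,255))[0];b=cv2.boundingRect(c);print(cen(c),b)
print("footback",plane(K,T,b[0]+b[2]/2,b[1],.024),"blockfront",plane(K,T,b[0]+b[2]/2,b[1]+b[3],.054))
c=blob(im,(70,60,20),(105,255,255),(200,30,380,330))
for q in c[:2]: print(cen(q),cv2.boundingRect(q))
print(plane(K,T,*cen(c[0]),.038))
go(.4211,.2875,.10,117.1)
```

```text
[ 0.90710058 -0.20773071  0.26168624]
(275.92025580788305, 195.2830527277473) (243, 153, 65, 87)
footback [0.50119314 0.0916859  0.024     ] blockfront [0.52697008 0.04125124 0.054     ]
(276.45378541569903, 90.05217525932807) (258, 71, 38, 39)Traceback (most recent call last):
  File "<stdin>", line 6, in <module>
  File "h.py", line 22, in cen
    m=cv2.moments(c);return m["m10"]/m["m00"],m["m01"]/m["m00"]
                            ~~~~~~~~^~~~~~~~~
ZeroDivisionError: float division by zero
```

Request:
drive_tool:
  rows:
    - [242, 17, 15, 0, 0, 0, 0.6]
    - [242, 17, 15, 0, 0, 0, 0.6]
    - [242, 17, 15, 0, 0, 0, 0.6]
    - [242, 17, 15, 0, 0, 0, 0.6]
    - [242, 17, 15, 0, 0, 0, 0.6]
    - [242, 17, 15, 0, 0, 0, 0.6]
    - [242, 17, 15, 0, 0, 0, 0.6]
    - [242, 17, 15, 0, 0, 0, 0.6]
    - [242, 17, 15, 0, 0, 0, 0.6]

```text
clock: 15.03
tcp_pos: [0.4207, 0.2866, 0.1001]
ee_rot: [-180.0, 0.0, 117.2]
wrist_force: [0.2, -0.6, -0.4]
opening: 0.0681
finger_force: 0.0
```

```bash
cat >> h.py <<'E'
def gray(im,cx,cy):
    "dark smooth cap: print the brightness profile across and down through it"
    g=cv2.GaussianBlur(cv2.cvtColor(im,cv2.COLOR_RGB2GRAY),(5,5),0)
    print("row",cy,[(x,int(g[cy,x])) for x in range(cx-70,cx+71,5)])
    print("col",cx,[(y,int(g[y,cx])) for y in range(max(cy-90,0),min(cy+90,420),5)])
E
python3 - <<'E'
from h import *
capture("side");K,T=cam("wrist");im=capture("wrist");cv2.imwrite("pics/w10.png",im[:,:,::-1])
u=proj(K,T,[.4211,.2875,.07]);ub=proj(K,T,[.4211,.2875,.0]);print(u,ub)
gray(im,int(u[0]),int(u[1]))
g=cv2.medianBlur(cv2.cvtColor(im,cv2.COLOR_RGB2GRAY),5)
r=17/1000*359/(.0165*1.03+(.2649-.07)*.965)
h=cv2.HoughCircles(g[60:330,170:400],cv2.HOUGH_GRADIENT,1,20,param1=60,param2=12,minRadius=int(r*.85),maxRadius=int(r*1.15))
print(r,None if h is None else (h[0][:5]+[170,60,0]))
go(.4211,.2875,.10,117.1)
E
```

```text
[282.97626068 224.25318776] [282.19409609 194.93326218]
row 224 [(212, 103), (217, 114), (222, 115), (227, 114), (232, 107), (237, 107), (242, 102), (247, 71), (252, 52), (257, 55), (262, 53), (267, 59), (272, 52), (277, 48), (282, 50), (287, 49), (292, 46), (297, 46), (302, 48), (307, 53), (312, 53), (317, 113), (322, 112), (327, 109), (332, 104), (337, 101), (342, 99), (347, 103), (352, 105)]
col 282 [(134, 67), (139, 64), (144, 61), (149, 58), (154, 64), (159, 57), (164, 61), (169, 56), (174, 32), (179, 34), (184, 37), (189, 41), (194, 49), (199, 37), (204, 52), (209, 52), (214, 50), (219, 48), (224, 50), (229, 47), (234, 55), (239, 49), (244, 83), (249, 72), (254, 75), (259, 121), (264, 111), (269, 109), (274, 123), (279, 118), (284, 120), (289, 111), (294, 108), (299, 116), (304, 118), (309, 114)]
29.76006163643767 [[279.5        223.5         32.29999924]
 [280.5        202.5         30.10000038]]
go [1.6, 0.5, 0.3] [-0.0, 0.0, -0.0] at [0.4213, 0.2859, 0.1003] rpy [-179.99, 0.02, 117.07] t 15.1 q [34.0, 7.0, -16.0, 67.0, -0.0, 97.0]
```

Request:
drive_tool:
  rows:
    - [0.5, -1, 30, 0, 0, 0, 0.6]
    - [0.5, -1, 65, 0, 0, 0, 0.6]
    - [0.5, -1, 90, 0, 0, 0, 0.6]
    - [0.5, -1, 100, 0, 0, 0, 0.6]
    - [0.5, -1, 100, 0, 0, 0, 0.4]
    - [0.5, -1, 100, 0, 0, 0, 0.2]
    - [0.5, -1, 100, 0, 0, 0, 0.0]
    - [0.5, -1, 100, 0, 0, 0, -0.2]
    - [0.5, -1, 100, 0, 0, 0, -0.2]
    - [0.5, -1, 100, 0, 0, 0, -0.2]
  newtons: 40

```text
clock: 15.97
tcp_pos: [0.4213, 0.2875, 0.0023]
ee_rot: [179.8, 0.0, 117.2]
wrist_force: [-1.4, -1.0, 6.1]
opening: 0.0418
finger_force: 41.1
```

Run:
```python
from h import *
im=capture("wrist");capture("side");go(.4822,.1329,.12,117.1);go(.5535,-.0066,.12,117.1);s=observe();print(s["wrist_force"],s["opening"],s["finger_force"])
gray(im,280,290)
```

```text
go [-165.4, -15.9, -117.8] [0.004, 0.0, 0.001] at [0.4213, 0.2875, 0.0022] rpy [179.79, 0.02, 117.15] t 16.1 q [34.0, 10.0, -25.0, 54.0, -0.0, 97.0]
go [-322.1, -16.1, -117.7] [0.004, 0.0, 0.001] at [0.4213, 0.2875, 0.0022] rpy [179.79, 0.02, 117.15] t 16.1 q [34.0, 10.0, -25.0, 54.0, -0.0, 97.0]
[-0.32817634 -1.22861851  7.35692206] 0.04142053585527546 41.122385625494644
row 290 [(210, 98), (215, 40), (220, 32), (225, 29), (230, 32), (235, 45), (240, 30), (245, 29), (250, 30), (255, 30), (260, 42), (265, 49), (270, 50), (275, 53), (280, 52), (285, 52), (290, 51), (295, 46), (300, 38), (305, 32), (310, 31), (315, 31), (320, 30), (325, 42), (330, 35), (335, 30), (340, 30), (345, 44), (350, 127)]
col 280 [(200, 62), (205, 58), (210, 46), (215, 29), (220, 28), (225, 28), (230, 29), (235, 28), (240, 29), (245, 30), (250, 31), (255, 32), (260, 38), (265, 47), (270, 34), (275, 28), (280, 30), (285, 31), (290, 52), (295, 58), (300, 56), (305, 56), (310, 54), (315, 52), (320, 51), (325, 53), (330, 50), (335, 46), (340, 51), (345, 55), (350, 47), (355, 45), (360, 50), (365, 45), (370, 39), (375, 37)]
```

Request:
drive_tool:
  rows:
    - [0, 0, -35, 0, 0, 0, -0.2]
    - [0, 0, -75, 0, 0, 0, -0.2]
    - [0, 0, -105, 0, 0, 0, -0.2]
    - [-40, -2, -105, 0, 0, 0, -0.2]
    - [-80, -4, -105, 0, 0, 0, -0.2]
    - [-120, -6, -105, 0, 0, 0, -0.2]
    - [-160, -8, -105, 0, 0, 0, -0.2]
    - [-200, -10, -105, 0, 0, 0, -0.2]
    - [-240, -12, -105, 0, 0, 0, -0.2]
    - [-280, -14, -105, 0, 0, 0, -0.2]

```text
clock: 16.9
tcp_pos: [0.536, 0.0296, 0.1062]
ee_rot: [179.9, 0.0, 117.2]
wrist_force: [1.2, 0.8, -0.7]
opening: 0.0419
finger_force: 41.1
```

Request:
drive_tool:
  rows:
    - [-25, -1, 0, 0, 0, 0, -0.2]
    - [-42, -2, 0, 0, 0, 0, -0.2]
    - [-42, -2, 0, 0, 0, 0, -0.2]
    - [-42, -2, 0, 0, 0, 0, -0.2]
    - [-42, -2, 0, 0, 0, 0, -0.2]

```text
clock: 17.32
tcp_pos: [0.5523, -0.0064, 0.1055]
ee_rot: [180.0, -0.0, 117.2]
wrist_force: [0.0, 0.7, -0.5]
opening: 0.0415
finger_force: 41.1
```

Run:
```python
from h import *
capture("side");im=capture("wrist");cv2.imwrite("pics/w11.png",im[:,:,::-1]);go(.5535,-.0066,.0142,117.1);s=observe();print(s["wrist_force"],s["opening"],s["finger_force"])
K,H=camera_params("wrist")["K"],np.array(camera_params("wrist")["hand_eye"])
o,d=ray(K,H,280,330)
print([(v,(lambda o,d:((o+d*(-.0678-o[2])/d[2])*1000).round(1)[:2])(*ray(K,H,280,v))) for v in(270,290,330,370,380)])
gray(im,280,330);gray(im,280,385)
```

```text
go [-1.2, 0.7, 91.3] [0.0, -0.0, 0.002] at [0.5523, -0.0059, 0.1055] rpy [179.98, -0.01, 117.24] t 17.4 q [-1.0, 11.0, -11.0, 68.0, 0.0, 62.0]
[ 0.16544503  0.32313319 -0.69499749] 0.041994993615948224 41.05026591103524
[(270, array([19.8, -1.2])), (290, array([13.3, -1.2])), (330, array([-0.4, -1.2])), (370, array([-15.1,  -1.2])), (380, array([-18.9,  -1.2]))]
row 330 [(210, 23), (215, 31), (220, 28), (225, 96), (230, 30), (235, 30), (240, 31), (245, 31), (250, 33), (255, 36), (260, 34), (265, 31), (270, 29), (275, 30), (280, 31), (285, 30), (290, 30), (295, 31), (300, 29), (305, 30), (310, 30), (315, 28), (320, 31), (325, 33), (330, 32), (335, 201), (340, 19), (345, 33), (350, 21)]
col 280 [(240, 16), (245, 16), (250, 17), (255, 18), (260, 21), (265, 28), (270, 18), (275, 15), (280, 18), (285, 18), (290, 32), (295, 35), (300, 34), (305, 33), (310, 32), (315, 32), (320, 31), (325, 32), (330, 31), (335, 28), (340, 31), (345, 34), (350, 28), (355, 27), (360, 31), (365, 26), (370, 23), (375, 21), (380, 22), (385, 21), (390, 22), (395, 23), (400, 22), (405, 24), (410, 20), (415, 22)]
row 385 [(210, 21), (215, 21), (220, 22), (225, 22), (230, 22), (235, 23), (240, 21), (245, 23), (250, 22), (255, 23), (260, 23), (265, 22), (270, 23), (275, 22), (280, 21), (285, 21), (290, 21), (295, 22), (300, 23), (305, 22), (310, 24), (315, 22), (320, 22), (325, 22), (330, 23), (335, 23), (340, 21), (345, 22), (350, 21)]
col 280 [(295, 35), (300, 34), (305, 33), (310, 32), (315, 32), (320, 31), (325, 32), (330, 31), (335, 28), (340, 31), (345, 34), (350, 28), (355, 27), (360, 31), (365, 26), (370, 23), (375, 21), (380, 22), (385, 21), (390, 22), (395, 23), (400, 22), (405, 24), (410, 20), (415, 22)]
```

Request:
drive_tool:
  rows:
    - [-1, 1, 35, 0, 0, 0, -0.2]
    - [-1, 1, 65, 0, 0, 0, -0.2]
    - [-1, 1, 82, 0, 0, 0, -0.2]
    - [-1, 1, 88, 0, 0, 0, -0.2]
    - [-1, 1, 90, 0, 0, 0, -0.2]
    - [-1, 1, 90, 0, 0, 0, -0.2]
    - [-1, 1, 90, 0, 0, 0, -0.2]
    - [-1, 1, 90, 0, 0, 0, -0.2]

```text
clock: 18.08
tcp_pos: [0.5548, -0.0071, 0.0165]
ee_rot: [179.9, 0.1, 117.2]
wrist_force: [-0.2, 0.1, -0.5]
opening: 0.0416
finger_force: 41.0
```

Run:
```python
from h import *
capture("side");go(.5535,-.0066,.0142,117.1);print(observe()["wrist_force"])
```

```text
go [1.1, -0.8, 2.2] [0.002, 0.001, 0.001] at [0.5547, -0.0072, 0.0164] rpy [179.9, 0.05, 117.18] t 18.1 q [-1.0, 14.0, -18.0, 57.0, 0.0, 62.0]
[ 0.15720702  0.46430307 -0.85106641]
```

Lower the last bit, release, retreat.

Request:
drive_tool:
  rows:
    - [1, -1, 1.5, 0, 0, 0, -0.2]
    - [1, -1, 2.3, 0, 0, 0, -0.2]
    - [1, -1, 2.3, 0, 0, 0, -0.2]
    - [1, -1, 2.3, 0, 0, 0, 0.1]
    - [1, -1, 2.3, 0, 0, 0, 0.3]
    - [1, -1, 2.3, 0, 0, 0, 0.5]
    - [1, -1, 2.3, 0, 0, 0, 0.6]
    - [1, -1, -25, 0, 0, 0, 0.6]
    - [1, -1, -60, 0, 0, 0, 0.6]
    - [1, -1, -100, 0, 0, 0, 0.6]

```text
clock: 18.97
tcp_pos: [0.5509, -0.007, 0.1145]
ee_rot: [-179.8, -0.1, 117.2]
wrist_force: [1.2, -0.3, 0.2]
opening: 0.0684
finger_force: 0.0
```

Run:
```python
from h import *
capture("side");K,T=cam("wrist");im=capture("wrist");cv2.imwrite("pics/w12.png",im[:,:,::-1])
u=proj(K,T,[.5535,-.0066,.082]);print(u)
g=cv2.medianBlur(cv2.cvtColor(im,cv2.COLOR_RGB2GRAY),5)
h=cv2.HoughCircles(g[100:330,190:370],cv2.HOUGH_GRADIENT,1,20,param1=60,param2=12,minRadius=26,maxRadius=36);print(None if h is None else (h[0][:5]+[190,100,0]))
gray(im,int(u[0]),int(u[1]))
go(.4500,.2500,.13,117.1);go(.5512,.442,.13,117.1)
```

```text
[278.90205854 217.74344625]
[[281.5        280.5         34.29999924]
 [274.5        196.5         28.79999924]
 [275.5        219.5         27.29999924]
 [228.5        155.5         34.29999924]]
row 217 [(208, 95), (213, 89), (218, 89), (223, 165), (228, 211), (233, 215), (238, 210), (243, 185), (248, 85), (253, 83), (258, 76), (263, 70), (268, 58), (273, 48), (278, 42), (283, 35), (288, 32), (293, 35), (298, 45), (303, 41), (308, 190), (313, 220), (318, 220), (323, 222), (328, 216), (333, 199), (338, 83), (343, 93), (348, 87)]
col 278 [(127, 96), (132, 117), (137, 90), (142, 116), (147, 115), (152, 155), (157, 158), (162, 156), (167, 141), (172, 33), (177, 46), (182, 58), (187, 67), (192, 71), (197, 73), (202, 69), (207, 59), (212, 49), (217, 42), (222, 34), (227, 36), (232, 51), (237, 55), (242, 48), (247, 150), (252, 249), (257, 248), (262, 248), (267, 247), (272, 247), (277, 248), (282, 247), (287, 246), (292, 246), (297, 246), (302, 247)]
go [277.1, 22.9, -9.3] [0.009, 0.005, 0.001] at [0.5561, -0.007, 0.1218] rpy [179.49, 0.27, 117.16] t 19.1 q [-1.0, 11.0, -9.0, 70.0, 0.0, 62.0]
go [401.7, 200.6, -8.3] [0.009, 0.005, 0.001] at [0.5561, -0.007, 0.1218] rpy [179.49, 0.27, 117.16] t 19.1 q [-1.0, 11.0, -9.0, 70.0, 0.0, 62.0]
```

Request:
drive_tool:
  rows:
    - [40, 3, -10, 0, 0, 0, 0.65]
    - [80, 6, -10, 0, 0, 0, 0.65]
    - [120, 10, -10, 0, 0, 0, 0.65]
    - [160, 13, -10, 0, 0, 0, 0.65]
    - [200, 16, -10, 0, 0, 0, 0.65]
    - [240, 20, -10, 0, 0, 0, 0.65]
    - [275, 23, -10, 0, 0, 0, 0.65]
    - [300, 55, -10, 0, 0, 0, 0.65]
    - [322, 88, -10, 0, 0, 0, 0.65]
    - [345, 120, -10, 0, 0, 0, 0.65]

```text
clock: 19.9
tcp_pos: [0.5018, 0.3568, 0.1252]
ee_rot: [180.0, 0.0, 117.2]
wrist_force: [1.1, -0.1, 0.2]
opening: 0.0704
finger_force: 0.0
```

Run:
```python
from h import *
go(.5512,.442,.125,117.1)
```

```text
go [53.2, 82.9, 0.2] [0.001, 0.0, 0.002] at [0.5018, 0.3568, 0.1252] rpy [179.97, 0.0, 117.22] t 19.9 q [35.0, 18.0, 0.0, 73.0, -0.0, 98.0]
```

Request:
drive_tool:
  rows:
    - [20, 33, 0, 0, 0, 0, 0.65]
    - [40, 65, 0, 0, 0, 0, 0.65]
    - [53, 83, 0, 0, 0, 0, 0.65]
    - [53, 83, 0, 0, 0, 0, 0.65]
    - [53, 83, 0, 0, 0, 0, 0.65]
    - [53, 83, 0, 0, 0, 0, 0.65]

```text
clock: 20.4
tcp_pos: [0.5511, 0.4392, 0.1245]
ee_rot: [-179.9, 0.0, 117.2]
wrist_force: [-0.1, -0.9, -0.6]
opening: 0.0704
finger_force: 0.0
```

Run:
```python
from h import *
capture("side");K,T=cam("wrist");im=capture("wrist");cv2.imwrite("pics/w13.png",im[:,:,::-1])
u=proj(K,T,[.5512,.442,.09]);ub=proj(K,T,[.5512,.442,.0]);print(u,ub)
r=19/1000*359/(.0165*1.03+(.2899-.09)*.965);print(r)
g=cv2.medianBlur(cv2.cvtColor(im,cv2.COLOR_RGB2GRAY),5)
h=cv2.HoughCircles(g[100:330,190:370],cv2.HOUGH_GRADIENT,1,20,param1=60,param2=12,minRadius=28,maxRadius=40);print(None if h is None else (h[0][:5]+[190,100,0]))
gray(im,int(u[0]),int(u[1]))
s=observe();M=R.from_euler("xyz",s["ee_rot"],degrees=True);print([(M.inv().apply(plane(K,T,*p,.09)-s["tcp_pos"])*1000).round(1) for p in(u,(280,220),(290,230))])
go(.5512,.442,.012,117.1)
```

```text
[284.49328933 219.23744675] [283.17552988 186.01918835]
32.496659099517146
[[285.5        221.5         32.20000076]
 [282.5        195.5         32.70000076]
 [316.5        140.5         34.90000153]
 [330.5        122.5         30.20000076]]
row 219 [(214, 71), (219, 74), (224, 80), (229, 80), (234, 82), (239, 78), (244, 78), (249, 77), (254, 38), (259, 40), (264, 43), (269, 39), (274, 37), (279, 35), (284, 33), (289, 42), (294, 39), (299, 32), (304, 32), (309, 29), (314, 30), (319, 80), (324, 241), (329, 241), (334, 240), (339, 231), (344, 240), (349, 237), (354, 238)]
col 284 [(129, 38), (134, 38), (139, 35), (144, 35), (149, 47), (154, 50), (159, 40), (164, 66), (169, 78), (174, 42), (179, 52), (184, 58), (189, 57), (194, 54), (199, 53), (204, 51), (209, 40), (214, 36), (219, 33), (224, 42), (229, 47), (234, 48), (239, 64), (244, 60), (249, 52), (254, 66), (259, 83), (264, 81), (269, 75), (274, 73), (279, 71), (284, 66), (289, 66), (294, 71), (299, 82), (304, 77)]
[array([ 2.9,  1.5, 35.5]), array([ 2.4, -1.1, 35.5]), array([-3.8,  4.8, 35.5])]
go [2.9, 1.6, 113.5] [-0.0, 0.0, 0.0] at [0.5512, 0.4387, 0.1255] rpy [-179.98, 0.01, 117.12] t 20.5 q [39.0, 28.0, 15.0, 77.0, -0.0, 101.0]
```

Request:
drive_tool:
  rows:
    - [1.5, 2, 35, 0, 0, 0, 0.65]
    - [1.5, 2, 70, 0, 0, 0, 0.65]
    - [1.5, 2, 100, 0, 0, 0, 0.65]
    - [1.5, 2, 113, 0, 0, 0, 0.6]
    - [1.5, 2, 113, 0, 0, 0, 0.4]
    - [1.5, 2, 113, 0, 0, 0, 0.2]
    - [1.5, 2, 113, 0, 0, 0, 0.0]
    - [1.5, 2, 113, 0, 0, 0, -0.15]
    - [1.5, 2, 113, 0, 0, 0, -0.15]
    - [1.5, 2, 113, 0, 0, 0, -0.15]
  newtons: 45

```text
clock: 21.33
tcp_pos: [0.5535, 0.4427, 0.0141]
ee_rot: [179.8, -0.0, 117.2]
wrist_force: [0.4, -1.5, 4.1]
opening: 0.0449
finger_force: 46.5
```

Run:
```python
from h import *
capture("side");s=observe();print(s["wrist_force"],s["opening"],s["finger_force"])
go(.45,.25,.13,117.1);go(.5892,-.0762,.13,117.1)
```

```text
[0.07617868 0.56306381 5.24312117] 0.04486595349161046 46.611733876643484
go [-124.2, -179.7, -116.5] [0.003, -0.0, 0.001] at [0.5535, 0.4427, 0.0141] rpy [179.84, -0.02, 117.15] t 21.4 q [39.0, 30.0, 4.0, 64.0, -0.0, 102.0]
go [-477.9, -204.7, -116.7] [0.003, -0.0, 0.001] at [0.5535, 0.4427, 0.0141] rpy [179.84, -0.02, 117.15] t 21.4 q [39.0, 30.0, 4.0, 64.0, -0.0, 102.0]
```

Request:
drive_tool:
  rows:
    - [0, 0, -40, 0, 0, 0, -0.15]
    - [0, 0, -80, 0, 0, 0, -0.15]
    - [0, 0, -120, 0, 0, 0, -0.15]
    - [-20, -29, -126, 0, 0, 0, -0.15]
    - [-41, -60, -126, 0, 0, 0, -0.15]
    - [-62, -90, -126, 0, 0, 0, -0.15]
    - [-83, -120, -126, 0, 0, 0, -0.15]
    - [-104, -150, -126, 0, 0, 0, -0.15]
    - [-124, -180, -126, 0, 0, 0, -0.15]
    - [-160, -183, -126, 0, 0, 0, -0.15]

```text
clock: 22.22
tcp_pos: [0.458, 0.2148, 0.1386]
ee_rot: [-179.9, -0.1, 117.3]
wrist_force: [1.6, 0.5, -0.9]
opening: 0.0451
finger_force: 46.7
```

Request:
drive_tool:
  rows:
    - [-40, -3, 0, 0, 0, 0, -0.15]
    - [-80, -6, 0, 0, 0, 0, -0.15]
    - [-120, -9, 0, 0, 0, 0, -0.15]
    - [-160, -11, 0, 0, 0, 0, -0.15]
    - [-200, -14, 0, 0, 0, 0, -0.15]
    - [-240, -16, 0, 0, 0, 0, -0.15]
    - [-280, -19, 0, 0, 0, 0, -0.15]
    - [-310, -21, 0, 0, 0, 0, -0.15]
    - [-318, -22, 0, 0, 0, 0, -0.15]
    - [-318, -22, 0, 0, 0, 0, -0.15]

```text
clock: 23.05
tcp_pos: [0.5889, -0.0789, 0.1379]
ee_rot: [-180.0, -0.0, 117.0]
wrist_force: [0.4, 0.6, -1.4]
opening: 0.0452
finger_force: 46.7
```

Request:
drive_tool:
  rows:
    - [0, 0, 0, 0, 0, 0, -0.15]
    - [0, 0, 0, 0, 0, 0, -0.15]
    - [0, 0, 0, 0, 0, 0, -0.15]

```text
clock: 23.3
tcp_pos: [0.588, -0.0753, 0.1385]
ee_rot: [180.0, -0.0, 117.3]
wrist_force: [-0.2, -0.0, -0.5]
opening: 0.0448
finger_force: 46.7
```

Run:
```python
from h import *
im=capture("wrist");s=observe();print(s["wrist_force"],s["opening"],s["finger_force"])
go(.5892,-.0762,.0261,117.1);gray(im,280,310)
K,H=camera_params("wrist")["K"],np.array(camera_params("wrist")["hand_eye"])
print([(v,(lambda o,d:((o+d*(-.0759-o[2])/d[2])*1000).round(1)[:2])(*ray(K,H,280,v))) for v in(280,300,320,340,360,380)])
```

```text
[-0.02019033 -0.25487517 -0.22762882] 0.0447983298389864 46.74177523702383
go [-1.3, 0.6, 112.5] [0.0, -0.0, 0.003] at [0.588, -0.0753, 0.1386] rpy [179.99, -0.01, 117.27] t 23.4 q [-7.0, 15.0, -2.0, 73.0, 0.0, 55.0]
row 310 [(210, 29), (215, 20), (220, 20), (225, 21), (230, 20), (235, 26), (240, 30), (245, 33), (250, 40), (255, 49), (260, 48), (265, 46), (270, 41), (275, 41), (280, 41), (285, 40), (290, 42), (295, 49), (300, 51), (305, 42), (310, 37), (315, 34), (320, 34), (325, 25), (330, 20), (335, 23), (340, 22), (345, 21), (350, 33)]
col 280 [(220, 80), (225, 20), (230, 20), (235, 20), (240, 19), (245, 20), (250, 21), (255, 29), (260, 28), (265, 31), (270, 23), (275, 19), (280, 21), (285, 20), (290, 19), (295, 31), (300, 37), (305, 40), (310, 41), (315, 47), (320, 49), (325, 40), (330, 44), (335, 39), (340, 39), (345, 44), (350, 53), (355, 50), (360, 43), (365, 39), (370, 26), (375, 26), (380, 27), (385, 26), (390, 26), (395, 26)]
[(280, array([20.8, -1.2])), (300, array([14.7, -1.2])), (320, array([ 8.4, -1.2])), (340, array([ 1.9, -1.2])), (360, array([-4.9, -1.2])), (380, array([-11.8,  -1.2]))]
```

Request:
drive_tool:
  rows:
    - [-1.5, 0.5, 40, 0, 0, 0, -0.15]
    - [-1.5, 0.5, 75, 0, 0, 0, -0.15]
    - [-1.5, 0.5, 98, 0, 0, 0, -0.15]
    - [-1.5, 0.5, 107, 0, 0, 0, -0.15]
    - [-1.5, 0.5, 110, 0, 0, 0, -0.15]
    - [-1.5, 0.5, 111, 0, 0, 0, -0.15]
    - [-1.5, 0.5, 111, 0, 0, 0, -0.15]
    - [-1.5, 0.5, 111, 0, 0, 0, -0.15]

```text
clock: 24.02
tcp_pos: [0.5909, -0.0779, 0.0293]
ee_rot: [179.9, 0.1, 117.2]
wrist_force: [0.1, 0.7, -1.1]
opening: 0.0452
finger_force: 46.7
```

Run:
```python
from h import *
capture("side");go(.5892,-.0762,.0261,117.1);print(observe()["wrist_force"])
```

```text
go [2.3, -0.6, 3.0] [0.003, 0.002, 0.001] at [0.5908, -0.078, 0.0291] rpy [179.86, 0.1, 117.16] t 24.1 q [-8.0, 18.0, -12.0, 60.0, 0.0, 55.0]
[ 0.13543464  0.55746908 -0.05079137]
```

Request:
drive_tool:
  rows:
    - [2.3, -0.5, 1.5, 0, 0, 0, -0.15]
    - [2.3, -0.5, 3, 0, 0, 0, -0.15]
    - [2.3, -0.5, 3, 0, 0, 0, -0.15]
    - [2.3, -0.5, 3, 0, 0, 0, 0.1]
    - [2.3, -0.5, 3, 0, 0, 0, 0.3]
    - [2.3, -0.5, 3, 0, 0, 0, 0.5]
    - [2.3, -0.5, 3, 0, 0, 0, 0.6]
    - [2.3, -0.5, -25, 0, 0, 0, 0.6]
    - [2.3, -0.5, -60, 0, 0, 0, 0.6]
    - [2.3, -0.5, -95, 0, 0, 0, 0.6]

```text
clock: 24.9
tcp_pos: [0.587, -0.076, 0.1222]
ee_rot: [-179.9, -0.1, 117.2]
wrist_force: [0.7, -0.2, 0.5]
opening: 0.0682
finger_force: 0.0
```

Request:
drive_tool:
  rows:
    - [40, 0, -40, 0, 0, 0, 0.6]
    - [80, 0, -80, 0, 0, 0, 0.6]
    - [110, -30, -120, 0, 0, 0, 0.6]
    - [130, -30, -150, 0, 0, 0, 0.6]
    - [130, -30, -150, 0, 0, 0, 0.6]
    - [130, -30, -150, 0, 0, 0, 0.6]
    - [130, -30, -150, 0, 0, 0, 0.6]
    - [130, -30, -150, 0, 0, 0, 0.6]

```text
clock: 25.57
tcp_pos: [0.5021, 0.0259, 0.2718]
ee_rot: [-180.0, 0.0, 117.2]
wrist_force: [-0.2, -0.6, -0.3]
opening: 0.0685
finger_force: 0.0
```

Run:
```python
from h import *
capture("side");K,T=cam("wrist");im=capture("wrist");s=capture("side")[170:340,190:370]
M=[(.4824,.1323),(.5179,.0629),(.5535,-.0066),(.5892,-.0762)]
d=im.copy()
for (x,y),h in zip(M,(.038,.054,.082,.102)):
    u=proj(K,T,[x,y,h]);cv2.circle(d,tuple(int(round(v)) for v in u),1,(255,0,255),-1)
    for a in np.arange(0,360,4):
        q=proj(K,T,[x+.033*np.cos(np.radians(a)),y+.033*np.sin(np.radians(a)),.012]);cv2.circle(d,tuple(int(round(v)) for v in q),0,(255,0,255),-1)
d=cv2.resize(d[40:340,190:400],(420,600));s=cv2.resize(s,(380,600))
cv2.imwrite("pics/fin.png",np.hstack([d,s])[:,:,::-1]);go(0.5,0.1,.3,117.1)
```

```text
go [67.3, 32.3, -29.5] [-0.003, -0.001, 0.0] at [0.5018, 0.0254, 0.2705] rpy [-179.84, -0.07, 117.11] t 25.7 q [3.0, 5.0, 3.0, 88.0, -0.0, 66.0]
```

View pics/fin.png

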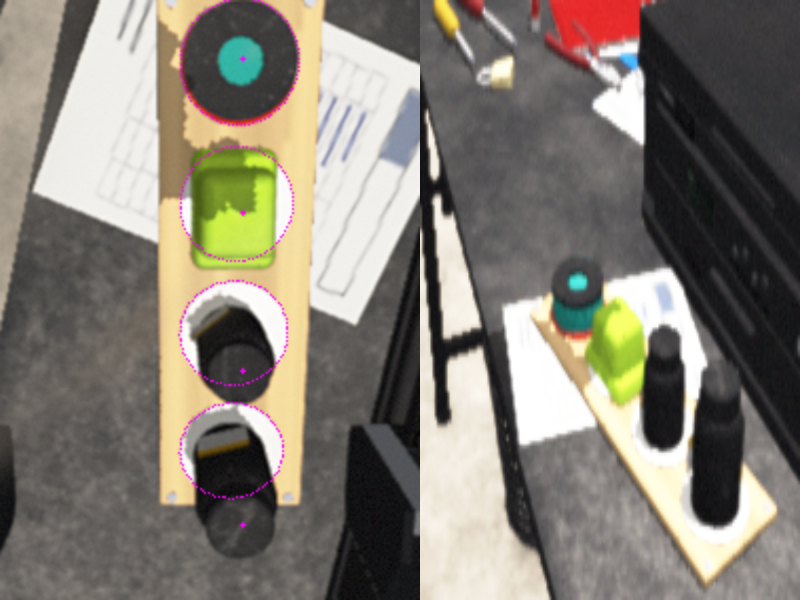

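The final view shows reel, target, small bottle and large bottle upright and in order on the marks, each within about 2–3 mm of centre. The padlock is untouched and the gripper is clear.

```bash
python3 -c "
from station import *
print(close_job())"
```

```text
the job is handed in; nothing more can be done
None
```

The job is handed in at about 26 s: reel on red, then target, small bottle and large bottle, all upright and within about 2–3 mm of their mark centres; padlock undisturbed, and the tape measure was never approached but is out of frame in the last picture.

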